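# Clamp the crock lid to the click

### The job

Tighten the clamp screw on the crock's lid by turning the orange-gripped wrench handle clockwise (seen from above) until its hinge clearly breaks over, and stop there: do not drive the bent handle on to the end of its hinge. Let the handle spring straight again, then gently push the red lock slide fully home towards the screw so it cannot work loose. Leave the screw tight, let go of everything, and leave the other kitchen things where they are.

Things in the scene. Friction and masses are not known exactly. Their poses are not given: they have to be found in the camera images.
- crock: White ceramic crock, 160 mm across, fixed to the shelf. A steel clamp bridge, 34 mm wide, top face 134 mm above the shelf, lies over its cork-rimmed lid along the crock's y axis (legs 95 mm out). Origin: on the screw's axis at shelf height; z up. The red lock slide is on the bridge's -y side.
- wrench_head: Wrench head, 34 mm across, fixed on the clamp screw; top 183 mm above the shelf. Origin: on the screw's vertical axis, 166 mm above the shelf; x points to the hinge pin, 35 mm out; z up. Clockwise from above tightens: it runs at about 0.45 N m for 0.4 to 0.85 rad (differs each time, no pose shows it), then seats and torque climbs steeply. It stays where turned.
- wrench_handle: Handle, pinned to the head by a vertical hinge. Origin: on the pin; x along the handle, z up. 14 mm shank to x = 73 mm, orange grip 22 mm wide and high to 185, cap to 191. Straight in line with the head until about 1.8 N m, then it breaks over: bends clockwise on the head. Counts from 0.1 rad of bend; must stay under 0.26 (hard end 0.30). Springs straight when unloaded.
- grip_mid (a point): Middle of the orange grip on the handle's centre line, 125 mm from the pin, 160 mm from the screw's axis when straight, 166 mm above the shelf; axes as the handle's. Pushed sideways here the handle resists with up to 3 N while the screw runs (under 1.5 N when halted), then climbs to about 14 N (12 to 16) at break-over, then falls: about 10 N at 0.1 rad of bend, 7 N at 0.2 rad.
- lock (a joint): Travel of the red lock slide along the crock's +y axis towards the screw, in m: near 0 = out, 0.018 = fully home against its stop. About 2 N of friction; stays where it is left.
- lock_tab (a point): Centre of the red slide's upright tab, 26 mm wide (across the travel), 12 mm thick (along it), 24 mm high, spanning 141 to 165 mm above the shelf. Push its outer face towards the screw; the point's y axis is the direction home. Starts 100 to 104 mm out from the screw's axis, home at 86 mm.
- tumbler: Clear glass tumbler, 68 mm across, 100 mm high, standing; origin under its centre. Leave alone.
- spice_jar: Amber spice jar, 56 mm across, 90 mm high; origin under its centre. Leave alone.
- mug: Blue mug, 76 mm across, 85 mm high, with a handle; origin under its centre. Leave alone.
- spice_box: Closed wooden spice box, 104 x 134 x 63 mm with a 10 mm knob on top; origin under its centre. Leave alone.
- scoop: Orange plastic scoop lying on the shelf, about 160 mm long along its x, 50 mm wide, 33 mm high. Leave alone.
- wood_spoon: Wooden spoon lying on the shelf along its x, thin. Leave alone.

How it is judged (in metres and radians):
On the way, in this order (a step that is already met when the one before it is completed fails the run):
1. the wrench has broken over: handle bent at least 0.1 rad on its head, for 0.2 s (angle between the x axis of wrench_handle and the x axis of wrench_head, either way round above 0.1 rad), for 0.2 s.
2. the handle has sprung straight again (bend under 0.04 rad), the lock still out (under 12 mm) (angle between the x axis of wrench_handle and the x axis of wrench_head, either way round below 0.04 rad and value of joint lock below 0.012 m), for 0.1 s.
3. the lock slide is home (at least 15.5 of its 18 mm) (value of joint lock above 0.0155 m), for 0.2 s.
At the end, for the whole second after the job is handed in: Lock slide home (15.5 mm or more of 18), handle straight on its head (within 0.04 rad) and at rest, screw still tightened (hinge pin at least 9.5 mm from where it began) (angle between the x axis of wrench_handle and the x axis of wrench_head, either way round below 0.04 rad and value of joint lock above 0.0155 m and distance of wrench_handle from where it was at the start of the episode above 0.0095 m and angular speed of wrench_handle below 0.05 rad/s); the robot touches nothing.
It fails at once if the handle is driven on past the click towards the hard end of its hinge (bend over 0.26 rad): the lid is overtightened (angle between the x axis of wrench_handle and the x axis of wrench_head, either way round above 0.26 rad).
It fails at once if the lock slide is pressed with more than 30 N (contact force between anything else and lock above 30 N).
It fails at once if another kitchen thing (tumbler, spice jar, mug, spice box, scoop or spoon) is moved more than 30 mm (distance of any of tumbler, spice_jar, mug, spice_box, scoop, wood_spoon from where it was at the start of the episode above 0.03 m).
It also fails if it takes over 61 s, if anything falls off the work surface, if the arm or the gripper's body presses on something with over 40 N, if the wrist force passes 120 N, or if a joint passes its speed limit or range.

### The arm

A 6-joint arm with a two-finger parallel gripper is mounted at the origin on the work surface. World frame = base frame: x ahead of the robot, y to its left, z up, the work surface at z = 0. Lengths are in m, angles in degrees, forces in N, time in s.
With the tool pointing down it reaches from about 0.3 to 0.85 m from the base axis. Payload 5.4 kg.
Tool frame: the origin (TCP) lies midway between the tips of the shut fingers; the grasp point (between the pads) lies 19 mm behind it (r.grasp_offset is the z of the grasp point in the tool frame, in m); z points along the fingers, y is the direction in which the jaws open and shut (so a half turn about z gives the same grasp; the last joint's range is limited). The gripper opens to 85 mm and grips with 20 to 120 N. Pads are 22 mm wide; open, the fingers measure 114 mm over their backs; the gripper's body (76 mm by 85 mm) begins 54 mm behind the grasp point. The pads swing forward as they close: fully open they stand 13 mm farther back than shut.
Start: joints at [63.593, 9.076, 91.501, -0, 79.423, -12.038], TCP at [0.143, 0.557, 0.231] pointing down, gripper open.
Joint ranges: [-166.64, 166.64], [-54.1, 131.32], [10.49, 154.53], [-73.88, 253.88], [9.74, 151.15], [-171.62, 171.62]. Speed limits (degrees/s): [147.25, 147.25, 180, 180, 180, 180].

### API

Orientations are given as [roll, pitch, yaw] about the fixed x, y, z axes, in that order (R = Rz(yaw) Ry(pitch) Rx(roll)).
In Python, from cell import r gives the robot as it stands.
- The arm moves only by the tool play_rows, never from a script. Its argument "commands" is a list that holds one entry, the list of rows, each a list of 5 numbers: the shift along the tool's x, y, z in mm, then the turn about the tool's z in degrees, then the gripper's target within -1 to 1 (fully open at 1, half-way at 0, shut at -1). A call has 1 to 8 rows; each row shifts and turns the commanded pose from where the row before left it, along the tool's axes as they then stand; what a row does not reach is not made up. A row lasts 1/12 s, in which the tool goes at most 41.7 mm and 7.16 degrees, less where a joint would pass 70% of its speed; a pose out of reach is approached as far as the arm can. A call with a gripper value outside its range is refused whole. The fingers move at their own pace and stop on an object; the grip force is fixed at half the most. Time passes only in rows, so rows that do not move let the fingers close. It gives the time, the measured TCP pose, the force and the opening at its end, in the units of the state.
- r.sense(): the state, without advancing time (a new reading comes with each control period).
- r.grab_frame(name): name is "side" or "top" or "wrist"; returns a dict with "frame" (400x640x3 uint8, red, green, blue), "fx", "fy", "cx", "cy" (pixels), "camera_from_world" (4x4, takes a point from world to camera coordinates). Camera axes: x right, y up, looking along -z (the intrinsics and any distortion apply to the point x, -y, -z); pixel columns grow to the right and rows downward; lengths in m; the calibration is good to about 2 mm. A picture is of the moment at which its call begins. There is no depth.
- r.job_done(): hands the job in, once; it reports no verdict.
Trained networks look in the newest picture that a camera, given by its name, has taken for a name from the list of things; names that differ only in an ending like _2 or _b are one class to them, and where a whole thing is asked for, a point or a joint stands for the part that bears it (a point fixed in the world has none). Each returns a list of dicts, best first, with "score" (0 to 1); they miss things now and then, are a little off and sometimes report something else, mostly with a low value. They report only what shows in the picture. A call takes as long as a camera call.
- r.spot_in(camera, target): "uv" ([column, row] in pixels, amid what is visible of it).
- r.silhouettes(camera, target): "mask" (400x640 bool, what is visible of it) and "uv" ([column, row] in pixels, amid what is visible of it).
- r.spot_point(camera, target): "uv" ([column, row] in pixels: a listed point, or the origin of a listed thing).
The state is a dict: "clock": time; "joint_pos": joint angles; "joint_vel": joint speeds; "effort": joint torques, N m; "tcp_pos": TCP position; "ee_rot": TCP orientation; "contact_force": force on the tool from outside, world axes, zero at the start; "torque": the same for the moment, N m; "gripper_width": finger opening in m.
Only numpy, scipy, OpenCV 4.12 (cv2) and the standard library are available. Lean on these libraries where they do the work, as an engineer would, in place of code of your own. Each camera call takes 0.05 s, during which the arm holds its last target. There are 200 camera calls.

## Working session

There is one attempt and no reset: what is moved stays moved. The work goes in short steps, Python scripts to look and compute and a tool call to move; the robot and the scene stay as the last step left them, time stands still between calls to the robot, and variables do not carry over. Pictures are saved under pics/ and viewed, about 8 in all and at most 12, crops included, and the job is handed in when it is done.

Besides the shell and the picture viewer there is one more tool, called after "Call:" as a command line: name --argument value ..., lists and objects as JSON in quotes. play_rows: Moves the arm, as the interface text tells. Its arguments: {"type":"object","properties":{"commands":{"type":"array"}},"required":["commands"]}

```bash
mkdir -p pics; ls
cat > h.py <<'E'
import numpy as np, cv2
from cell import r
from scipy.optimize import least_squares
def proj(f,P):
    P=np.atleast_2d(P); c=(f["camera_from_world"]@np.c_[P,np.ones(len(P))].T)[:3]
    return np.c_[f["fx"]*c[0]/-c[2]+f["cx"], f["fy"]*-c[1]/-c[2]+f["cy"]]
def ray_z(f,uv,z):
    M=np.linalg.inv(f["camera_from_world"]); d=M[:3,:3]@np.array([(uv[0]-f["cx"])/f["fx"],-(uv[1]-f["cy"])/f["fy"],-1])
    o=M[:3,3]; return o+d*(z-o[2])/d[2]
def save(f,n): cv2.imwrite(f"pics/{n}.png",f["frame"][:,:,::-1])
E
python3 - <<'E'
from h import *
np.set_printoptions(precision=4,suppress=True)
s=r.sense();print(s)
fs={c:r.grab_frame(c) for c in("side","top")}
cv2.imwrite("pics/a.png",np.vstack([fs["top"]["frame"],fs["side"]["frame"]])[:,:,::-1])
save(fs["top"],"top0");save(fs["side"],"side0")
Z=dict(crock=0,wrench_head=.166,wrench_handle=.166,grip_mid=.166,lock_tab=.153,tumbler=0,spice_jar=0,mug=0,spice_box=0,scoop=0,wood_spoon=0)
for c in fs:
  print(c,{k:v for k,v in fs[c].items() if k!="frame"})
  for n,z in Z.items():
    for d in r.spot_point(c,n)[:2]: print(c,n,round(d["score"],2),np.array(d["uv"]),ray_z(fs[c],d["uv"],z))
E
```

```text
pics
{'clock': 0.0, 'joint_pos': array([ 63.594 ,   9.1152,  91.575 ,   0.0011,  79.4235, -12.0388]), 'joint_vel': array([ 0.0304,  0.0624,  0.0031,  0.1088, -0.0797, -0.0138]), 'effort': array([  0.0002, -39.5977, -33.1439,  -0.0001,   0.0081,   0.    ]), 'tcp_pos': array([0.1424, 0.5564, 0.2303]), 'ee_rot': array([-179.8891,   -0.0248,  165.6325]), 'contact_force': array([-0.2238,  0.3675,  0.4786]), 'torque': array([ 0.0037, -0.004 ,  0.0366]), 'gripper_width': 0.0855104289077241}
side {'fx': 450.6164111877049, 'fy': 450.6164111877049, 'cx': 320.26524637696923, 'cy': 204.01966743374354, 'camera_from_world': array([[ 0.9983, -0.0587,  0.0009, -0.5278],
       [ 0.0362,  0.6273,  0.7779, -0.1051],
       [-0.0462, -0.7765,  0.6284, -1.289 ],
       [ 0.    ,  0.    ,  0.    ,  1.    ]])}
side crock 0.96 [340.  282.7] [ 0.5688 -0.1902  0.    ]
side crock 0.49 [412.7 286.7] [ 0.7539 -0.2144  0.    ]
side wrench_head 0.72 [343.8 236.8] [ 0.5726 -0.1942  0.166 ]
side wrench_handle 0.74 [342.  228.3] [ 0.5713 -0.1643  0.166 ]
side grip_mid 0.56 [325.7 197.1] [ 0.5404 -0.0406  0.166 ]
sid
[... 1025 characters left out ...]
.5644 -0.1747  0.166 ]
top wrench_handle 0.8 [366.4 178.2] [ 0.5709 -0.1578  0.166 ]
top wrench_handle 0.66 [325.2 186.6] [ 0.5431 -0.0322  0.166 ]
top grip_mid 0.7 [323.8 186.6] [ 0.543 -0.028  0.166]
top lock_tab 0.7 [408.3 175.7] [ 0.5825 -0.2893  0.153 ]
top lock_tab 0.69 [215.2 204.6] [0.4835 0.3043 0.153 ]
top tumbler 0.75 [313.1 132.7] [0.7515 0.0117 0.    ]
top tumbler 0.67 [254.  133.8] [0.744  0.2206 0.    ]
top spice_jar 0.7 [383.  133.2] [ 0.754  -0.2363  0.    ]
top mug 0.79 [316.8 131. ] [ 0.7579 -0.0013  0.    ]
top spice_box 0.57 [213.2 203.8] [0.4938 0.3559 0.    ]
top scoop 0.94 [216.  269.3] [0.2678 0.3382 0.    ]
top wood_spoon 0.78 [434.5 187.8] [ 0.5623 -0.4185  0.    ]
```

View pics/top0.png

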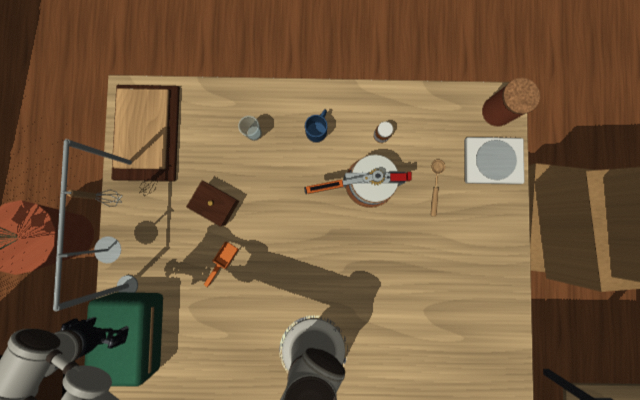

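View pics/side0.png

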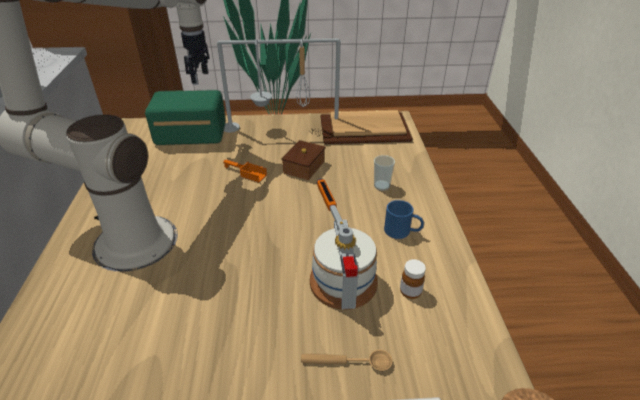

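The pictures show the crock at about (371,180) top and (345,262) side. The orange handle points to +y, and the red tab (408,176 top; 350,267 side) is on the -y side, as the networks report. I'll move in high and use the wrist camera.

Call:
play_rows --commands '[[[0, 0, -30, -6.1, -1], [0, 0, -30, -6.1, -1], [0, 0, -30, -6.1, -1], [0, 0, -30, -6.1, -1], [-14, -35, 0, 0, -1], [-14, -35, 0, 0, -1], [-14, -35, 0, 0, -1], [-14, -35, 0, 0, -1]]]'

```text
clock: 1.87
tcp_pos: [0.2227, 0.4276, 0.3514]
ee_rot: [180.0, 0.0, -169.9]
contact_force: [1.5, 0.4, 0.5]
gripper_width: 0.0002
```

Call:
play_rows --commands '[[[-14, -35, 0, 0, -1], [-14, -35, 0, 0, -1], [-14, -35, 0, 0, -1], [-14, -35, 0, 0, -1], [-14, -35, 0, 0, -1], [-14, -35, 0, 0, -1], [-14, -35, 0, 0, -1], [-14, -35, 0, 0, -1]]]'

```text
clock: 2.53
tcp_pos: [0.3819, 0.171, 0.3516]
ee_rot: [180.0, 0.1, -170.0]
contact_force: [0.4, 0.4, 0.3]
gripper_width: 0.0002
```

Call:
play_rows --commands '[[[-14, -35, 0, 0, -1], [-14, -35, 0, 0, -1], [-14, -35, 0, 0, -1], [-14, -35, 0, 0, -1], [-7, -17, 0, 0, -1], [0, 0, 0, 0, -1]]]'

```text
clock: 3.03
tcp_pos: [0.4719, 0.0258, 0.3507]
ee_rot: [-180.0, -0.0, -170.2]
contact_force: [0.1, 1.0, -0.4]
gripper_width: 0.0002
```

Run:
```python
from h import *
np.set_printoptions(precision=4,suppress=True)
s=r.sense();print(s["clock"],s["joint_pos"],s["tcp_pos"],s["ee_rot"],s["contact_force"])
f=r.grab_frame("wrist"); save(f,"w1")
Z=dict(crock=0,wrench_head=.166,wrench_handle=.166,grip_mid=.166,lock_tab=.153)
M=np.linalg.inv(f["camera_from_world"]);print(M,f["fx"])
for n,z in Z.items():
    for d in r.spot_point("wrist",n)[:2]: print(n,round(d["score"],2),np.array(d["uv"]),ray_z(f,d["uv"],z))
```

```text
3.0333 [ -11.5276   -9.4626   96.6673   -0.0582   92.823  -111.2893] [0.4719 0.0258 0.3507] [-179.9559   -0.0469 -170.2412] [ 0.0662  1.0196 -0.4383]
[[-0.1694 -0.9419 -0.2899  0.3964]
 [ 0.9855 -0.1621 -0.0494  0.0135]
 [-0.0005 -0.2941  0.9558  0.4943]
 [ 0.      0.      0.      1.    ]] 289.6880107915306
crock 0.68 [187.8 186.8] [ 0.5728 -0.1833 -0.    ]
wrench_head 0.55 [125.5 227.9] [ 0.5796 -0.1906  0.166 ]
wrench_handle 0.92 [155.6 226. ] [ 0.5707 -0.1541  0.166 ]
grip_mid 0.68 [257.9 222.4] [ 0.5446 -0.0307  0.166 ]
lock_tab 0.76 [ 53.3 211.8] [ 0.5798 -0.2878  0.153 ]
lock_tab 0.38 [128.5 224.7] [ 0.5817 -0.1948  0.153 ]
```

View pics/w1.png

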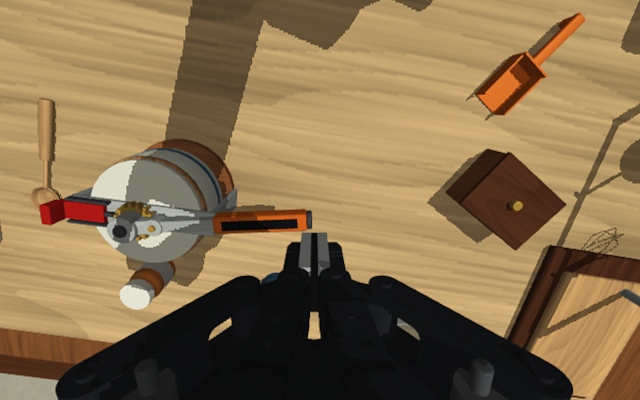

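Wrist view: head at (122,232), grip from (215,222) to (310,220), tab at (53,212). This agrees with the fits: screw ≈ (0.578,-0.190), handle at about 103°. I'll go down on the -x side of the grip.

Call:
play_rows --commands '[[[-2, -37, 0, -1.5, -1], [-2, -36, 0, -1.5, -1], [0, 0, 40, 0, -1], [0, 0, 40, 0, -1], [0, 0, 40, 0, -1], [0, 0, 40, 0, -1], [0, 0, 40, 0, -1], [0, 0, 0, 0, -1]]]'

```text
clock: 4.0
tcp_pos: [0.4822, -0.0391, 0.1434]
ee_rot: [179.5, -0.7, -166.9]
contact_force: [-1.3, 0.2, -0.9]
gripper_width: -0.0
```

Run:
```python
from h import *
np.set_printoptions(precision=4,suppress=True)
s=r.sense();print(s["clock"],s["tcp_pos"],s["ee_rot"],s["contact_force"])
out=[]
for c in("side","top","wrist"):
  f=r.grab_frame(c)
  for n,z in dict(wrench_head=.166,wrench_handle=.166,grip_mid=.166,lock_tab=.153).items():
    for d in r.spot_point(c,n)[:1]: print(c,n,round(d["score"],2),np.array(d["uv"]),ray_z(f,d["uv"],z))
  if c!="wrist": 
    u,v=proj(f,[.56,-.1,.16])[0].astype(int); out.append(cv2.resize(f["frame"][max(v-70,0):v+70,u-95:u+95],(760,560))[:,:,::-1])
cv2.imwrite("pics/c1.png",cv2.resize(np.hstack(out),(800,300)))
```

```text
4.0 [ 0.4822 -0.0391  0.1434] [ 179.5296   -0.7472 -166.8884] [-1.2639  0.2346 -0.8729]
side wrench_handle 0.64 [340.5 224.9] [ 0.5688 -0.1518  0.166 ]
side grip_mid 0.8 [326.5 198. ] [ 0.5422 -0.0445  0.166 ]
side lock_tab 0.52 [355.2 271. ] [ 0.5886 -0.2915  0.153 ]
top wrench_head 0.81 [377.9 176.3] [ 0.5773 -0.193   0.166 ]
top wrench_handle 0.45 [364.2 175.2] [ 0.58  -0.151  0.166]
top lock_tab 0.56 [407.4 178.1] [ 0.5749 -0.2865  0.153 ]
wrist wrench_head 0.75 [ 22.7 346. ] [ 0.5783 -0.1891  0.166 ]
wrist wrench_handle 0.83 [ 83.4 347.5] [ 0.5716 -0.1558  0.166 ]
wrist grip_mid 0.81 [309.4 350.6] [ 0.5449 -0.0312  0.166 ]
wrist lock_tab 0.74 [309.7 350.5] [ 0.5579 -0.0282  0.153 ]
```

View pics/c1.png

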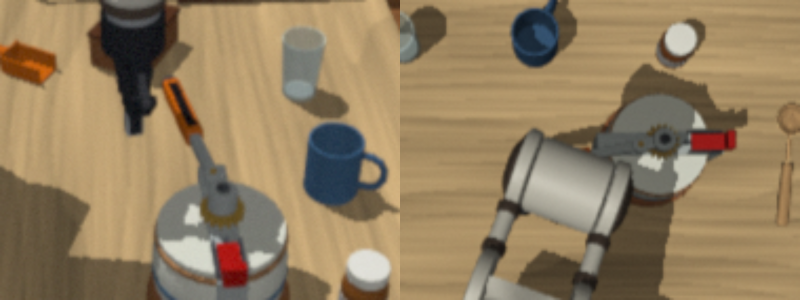

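Call:
play_rows --commands '[[[-12, 0, 0, 0, -1], [-12, 0, 0, 0, -1], [-8, 0, 0, 0, -1], [-4, 0, 0, 0, -1], [-2, 0, 0, 0, -1], [-2, 0, 0, 0, -1], [-2, 0, 0, 0, -1]]]'

```text
clock: 5.33
tcp_pos: [0.5285, -0.0324, 0.151]
ee_rot: [180.0, -0.1, -167.0]
contact_force: [-2.3, -0.3, 1.9]
gripper_width: 0.0001
```

Call:
play_rows --commands '[[[-4.4, 0.6, 0, 1.5, -1], [-4.4, 0.6, 0, 1.5, -1], [-4.4, 0.6, 0, 1.5, -1], [-4.4, 0.6, 0, 1.5, -1]]]'

```text
clock: 5.67
tcp_pos: [0.5457, -0.0272, 0.1511]
ee_rot: [-180.0, -0.1, -173.1]
contact_force: [-3.1, -2.2, 0.2]
gripper_width: -0.0003
```

Call:
play_rows --commands '[[[-4.4, 0.3, 0, 1.5, -1], [-4.4, 0.3, 0, 1.5, -1], [-4.4, 0.3, 0, 1.5, -1], [-4.4, 0.3, 0, 1.5, -1]]]'

```text
clock: 6.0
tcp_pos: [0.5631, -0.0245, 0.1511]
ee_rot: [-180.0, -0.1, -179.1]
contact_force: [-2.7, -1.8, 0.3]
gripper_width: 0.0001
```

Call:
play_rows --commands '[[[-3, 0.2, 0, 1, -1], [-3, 0.2, 0, 1, -1], [-3, 0.2, 0, 1, -1], [-3, 0.2, 0, 1, -1]]]'

```text
clock: 6.33
tcp_pos: [0.5754, -0.0235, 0.1512]
ee_rot: [-180.0, -0.0, 176.9]
contact_force: [-3.2, -1.7, -0.6]
gripper_width: -0.0003
```

Call:
play_rows --commands '[[[-1.5, 0.1, 0, 0.5, -1], [-1.5, 0.1, 0, 0.5, -1], [-1.5, 0.1, 0, 0.5, -1], [-1.5, 0.1, 0, 0.5, -1]]]'

```text
clock: 6.67
tcp_pos: [0.5815, -0.0234, 0.1512]
ee_rot: [180.0, -0.0, 175.0]
contact_force: [-2.9, -2.1, 0.5]
gripper_width: -0.0001
```

Call:
play_rows --commands '[[[-2, 0.1, 0, 0.7, -1], [-2, 0.1, 0, 0.7, -1], [-2, 0.1, 0, 0.7, -1], [-2, 0.1, 0, 0.7, -1]]]'

```text
clock: 7.0
tcp_pos: [0.5896, -0.0238, 0.1513]
ee_rot: [180.0, -0.0, 172.2]
contact_force: [-3.2, -1.2, -0.5]
gripper_width: -0.0001
```

Call:
play_rows --commands '[[[-2, 0.1, 0, 0.7, -1], [-2, 0.1, 0, 0.7, -1], [-2, 0.1, 0, 0.7, -1], [-2, 0.1, 0, 0.7, -1]]]'

```text
clock: 7.33
tcp_pos: [0.5949, -0.0239, 0.1501]
ee_rot: [180.0, -0.4, 169.4]
contact_force: [-13.7, 1.0, 2.5]
gripper_width: 0.0001
```

Seated: the force is now climbing towards break-over. I'll switch to small steps.

Call:
play_rows --commands '[[[-1.5, 0, 0, 0.4, -1], [0, 0, 0, 0, -1]]]'

```text
clock: 7.5
tcp_pos: [0.5952, -0.0238, 0.1495]
ee_rot: [180.0, -0.6, 169.0]
contact_force: [-14.3, 2.5, 2.1]
gripper_width: 0.0
```

Call:
play_rows --commands '[[[-1.5, 0, 0, 0.4, -1], [0, 0, 0, 0, -1]]]'

```text
clock: 7.67
tcp_pos: [0.5965, -0.024, 0.1495]
ee_rot: [180.0, -0.6, 168.6]
contact_force: [-15.0, 0.8, 3.9]
gripper_width: 0.0002
```

Call:
play_rows --commands '[[[-1.5, 0, 0, 0.4, -1], [0, 0, 0, 0, -1]]]'

```text
clock: 7.83
tcp_pos: [0.5981, -0.0242, 0.1496]
ee_rot: [180.0, -0.6, 168.2]
contact_force: [-15.2, 1.9, 2.9]
gripper_width: 0.0002
```

Call:
play_rows --commands '[[[-1.5, 0, 0, 0.4, -1], [-1.5, 0, 0, 0.4, -1], [0, 0, 0, 0, -1]]]'

```text
clock: 8.08
tcp_pos: [0.6014, -0.0247, 0.1498]
ee_rot: [180.0, -0.6, 167.4]
contact_force: [-13.2, 2.1, 3.0]
gripper_width: 0.0003
```

Call:
play_rows --commands '[[[-2, 0, 0, 0.6, -1], [-2, 0, 0, 0.6, -1], [0, 0, 0, 0, -1]]]'

```text
clock: 8.33
tcp_pos: [0.6059, -0.0255, 0.15]
ee_rot: [179.9, -0.5, 166.2]
contact_force: [-12.6, 3.0, 2.3]
gripper_width: -0.0001
```

Call:
play_rows --commands '[[[-2, 0, 0, 0.6, -1], [-1, 0, 0, 0.4, -1], [0, 0, 0, 0, -1]]]'

```text
clock: 8.58
tcp_pos: [0.6092, -0.0262, 0.1501]
ee_rot: [179.9, -0.4, 165.2]
contact_force: [-10.7, 2.6, 2.8]
gripper_width: 0.0002
```

Call:
play_rows --commands '[[[-2, 0, 0, 0.6, -1], [-2, 0, 0, 0.6, -1], [-1, 0, 0, 0, -1], [0, 0, 0, 0, -1], [0, 0, 0, 0, -1]]]'

```text
clock: 9.0
tcp_pos: [0.6146, -0.0276, 0.1504]
ee_rot: [179.9, -0.3, 164.0]
contact_force: [-7.9, 3.5, 1.5]
gripper_width: -0.0001
```

Run:
```python
from h import *
np.set_printoptions(precision=4,suppress=True)
out=[]
P={}
for c in("side","top","wrist"):
  f=r.grab_frame(c)
  for n,z in dict(wrench_head=.166,wrench_handle=.166,grip_mid=.166,lock_tab=.153).items():
    for d in r.spot_point(c,n)[:1]: print(c,n,round(d["score"],2),np.array(d["uv"]),ray_z(f,d["uv"],z))
  save(f,c+"2")
  if c=="side": f2=f; u,v=proj(f,[.6,-.1,.16])[0].astype(int); a=cv2.resize(f["frame"][v-75:v+75,u-75:u+75],(400,400))
  if c=="wrist": b=cv2.resize(f["frame"],(400,250)); b=cv2.copyMakeBorder(b,0,150,0,0,0)
cv2.imwrite("pics/d.png",np.hstack([a,b])[:,:,::-1])
print(r.sense()["contact_force"],r.sense()["tcp_pos"])
```

```text
side wrench_head 0.92 [343.5 237. ] [ 0.5719 -0.1949  0.166 ]
side wrench_handle 0.73 [349.2 225.9] [ 0.5895 -0.1566  0.166 ]
side grip_mid 0.57 [358.  194.4] [ 0.6262 -0.034   0.166 ]
side lock_tab 0.82 [352.5 268.9] [ 0.5834 -0.2849  0.153 ]
top wrench_head 0.62 [375.5 175.4] [ 0.58   -0.1856  0.166 ]
top wrench_handle 0.51 [366.3 170.7] [ 0.594  -0.1574  0.166 ]
top lock_tab 0.65 [433.7 189.2] [ 0.5417 -0.368   0.153 ]
wrist wrench_handle 0.95 [ 58.9 275.7] [ 0.5852 -0.1534  0.166 ]
wrist grip_mid 0.57 [303.7 303.6] [ 0.6354 -0.0391  0.166 ]
[-9.0986  3.4722  3.0596] [ 0.6145 -0.0275  0.1504]
```

View pics/d.png

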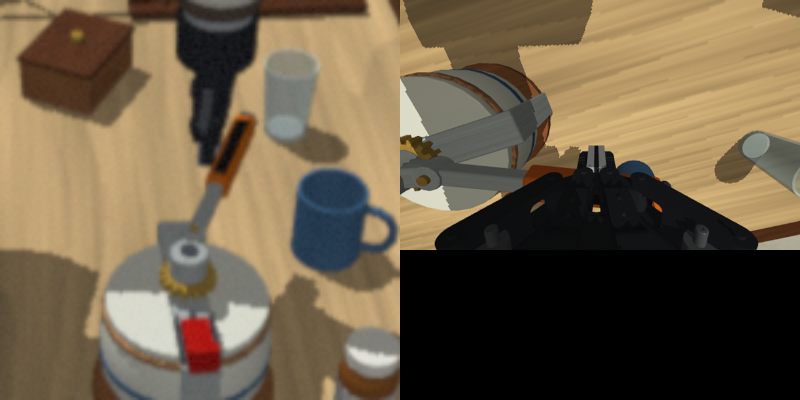

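Broken over: the force went from a 15 N peak down to 9 N, and geometry gives a bend of about 0.13–0.15 rad. I'll add 2 mm for margin, hold, then back off.

Call:
play_rows --commands '[[[-1, 0, 0, 0, -1], [-1, 0, 0, 0, -1], [0, 0, 0, 0, -1], [0, 0, 0, 0, -1], [0, 0, 0, 0, -1], [0, 0, 0, 0, -1]]]'

```text
clock: 10.25
tcp_pos: [0.6167, -0.0283, 0.1505]
ee_rot: [179.9, -0.3, 164.0]
contact_force: [-8.0, 2.8, 1.0]
gripper_width: -0.0002
```

Call:
play_rows --commands '[[[2, 0, 0, 0, -1], [3, 0, 0, 0, -1], [3, 0, 0, 0, -1], [3, 0, 0, 0, -1], [3, 0, 0, 0, -1], [3, 0, 0, 0, -1], [3, 0, 0, 0, -1], [3, 0, 0, 0, -1]]]'

```text
clock: 10.92
tcp_pos: [0.5944, -0.0228, 0.1504]
ee_rot: [-180.0, -0.3, 164.0]
contact_force: [-3.5, -1.7, 0.4]
gripper_width: 0.0001
```

Call:
play_rows --commands '[[[5, 0, 0, 0, -1], [8, 0, 0, 0, -1], [12, 0, 0, 0, -1], [12, 0, 0, 0, -1], [12, 0, -20, 0, -1], [0, 0, -40, 0, -1], [0, 0, -40, 0, -1], [0, 0, 0, 0, -1]]]'

```text
clock: 11.58
tcp_pos: [0.5537, -0.0104, 0.2613]
ee_rot: [179.9, 1.0, 164.0]
contact_force: [1.2, 0.2, 1.7]
gripper_width: -0.0001
```

Run:
```python
from h import *
np.set_printoptions(precision=4,suppress=True)
s=r.sense();print(s["clock"],s["tcp_pos"],s["ee_rot"],s["contact_force"],s["joint_pos"])
for c in("side","top","wrist"):
  f=r.grab_frame(c)
  for n,z in dict(wrench_head=.166,wrench_handle=.166,grip_mid=.166,lock_tab=.153).items():
    for d in r.spot_point(c,n)[:1]: print(c,n,round(d["score"],2),np.array(d["uv"]),ray_z(f,d["uv"],z))
  if c=="wrist": save(f,"w3")
```

```text
11.5833 [ 0.5537 -0.0104  0.2613] [179.9184   1.0174 164.0382] [1.2081 0.1501 1.6648] [-13.6072   4.0098  93.6049   0.0402  81.3655 -87.6518]
side wrench_head 0.86 [345.1 237.5] [ 0.5754 -0.1968  0.166 ]
side wrench_handle 0.93 [348.  224.9] [ 0.587  -0.1528  0.166 ]
side grip_mid 0.78 [351.7 195.2] [ 0.6092 -0.0364  0.166 ]
side lock_tab 0.76 [352.8 271. ] [ 0.5833 -0.2912  0.153 ]
top wrench_head 0.65 [377.8 177.1] [ 0.5748 -0.1927  0.166 ]
top wrench_handle 0.48 [366.2 171.6] [ 0.5912 -0.1571  0.166 ]
top grip_mid 0.35 [253.  134.9] [0.6992 0.1921 0.166 ]
top lock_tab 0.23 [249.6 132.1] [0.711  0.2054 0.153 ]
wrist wrench_head 0.72 [134.3 278.7] [ 0.5755 -0.1865  0.166 ]
wrist wrench_handle 0.76 [173.8 279.3] [ 0.5859 -0.1524  0.166 ]
wrist lock_tab 0.69 [ 48.2 299.7] [ 0.5796 -0.2896  0.153 ]
```

View pics/w3.png

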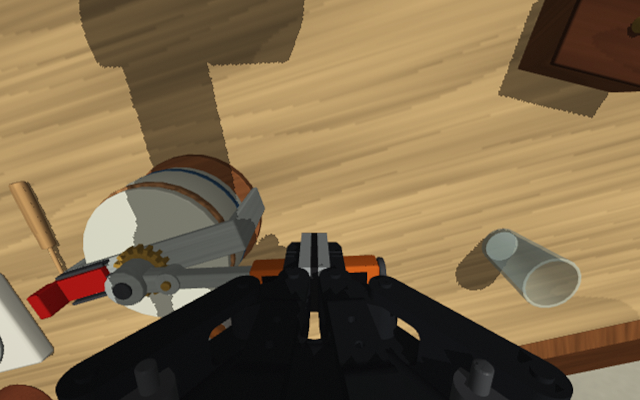

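Handle sprang straight and the finger is clear. The tab is still out at (48,300) in the wrist view, ≈ (0.581,-0.289) in the world. Next I'll go over beyond it, turning the tool to yaw about 93°.

Call:
play_rows --commands '[[[-13, -34, -4, 0, -1], [-13, -34, -4, 0, -1], [-13, -34, -4, 0, -1], [-13, -34, 0, 0, -1], [-13, -34, 0, 0, -1], [-13, -34, 0, 0, -1], [-13, -34, 0, 0, -1], [-13, -34, 0, 0, -1]]]'

```text
clock: 13.0
tcp_pos: [0.5741, -0.3018, 0.2633]
ee_rot: [180.0, 0.0, 164.0]
contact_force: [0.1, -0.5, -0.0]
gripper_width: 0.0
```

Call:
play_rows --commands '[[[-13, -34, 0, 0, -1], [0, 0, 0, 7.1, -1], [0, 0, 0, 7.1, -1], [0, 0, 0, 7.1, -1], [0, 0, 0, 7.1, -1], [0, 0, 0, 7.1, -1], [0, 0, 0, 7.1, -1], [0, 0, 0, 7.1, -1]]]'

```text
clock: 13.67
tcp_pos: [0.5774, -0.3363, 0.2631]
ee_rot: [-180.0, -0.0, 114.0]
contact_force: [-0.9, 0.4, -0.3]
gripper_width: 0.0001
```

Call:
play_rows --commands '[[[0, 0, 0, 7.1, -1], [0, 0, 0, 7.1, -1], [0, 0, 0, 7.1, -1], [0, 0, 0, 0, -1]]]'

```text
clock: 14.0
tcp_pos: [0.5774, -0.3362, 0.2632]
ee_rot: [-180.0, -0.0, 92.9]
contact_force: [0.8, -0.3, 0.9]
gripper_width: -0.0
```

Run:
```python
from h import *
np.set_printoptions(precision=4,suppress=True)
s=r.sense();print(s["clock"],s["tcp_pos"],s["ee_rot"],s["contact_force"],s["joint_pos"])
for c in("side","top","wrist"):
  f=r.grab_frame(c)
  for n,z in dict(wrench_head=.166,wrench_handle=.166,grip_mid=.166,lock_tab=.153).items():
    for d in r.spot_point(c,n)[:1]: print(c,n,round(d["score"],2),np.array(d["uv"]),ray_z(f,d["uv"],z))
  if c=="wrist": save(f,"w4")
```

```text
14.0 [ 0.5774 -0.3362  0.2632] [-179.9951   -0.0042   92.8561] [ 0.8496 -0.2656  0.8791] [-40.5486  21.8373  72.567   -0.0003  85.6023 -43.4047]
side wrench_head 0.44 [343.9 235.7] [ 0.5732 -0.1905  0.166 ]
side lock_tab 0.62 [240.2 170.5] [0.3047 0.1139 0.153 ]
top wrench_head 0.65 [377.2 173.9] [ 0.5847 -0.1908  0.166 ]
top wrench_handle 0.71 [380.7 175.7] [ 0.5793 -0.2016  0.166 ]
top grip_mid 0.69 [325.  160.4] [ 0.6237 -0.0304  0.166 ]
top lock_tab 0.68 [408.3 176.5] [ 0.58   -0.2893  0.153 ]
wrist lock_tab 0.61 [322.4 138.4] [ 0.5809 -0.289   0.153 ]
```

View pics/w4.png

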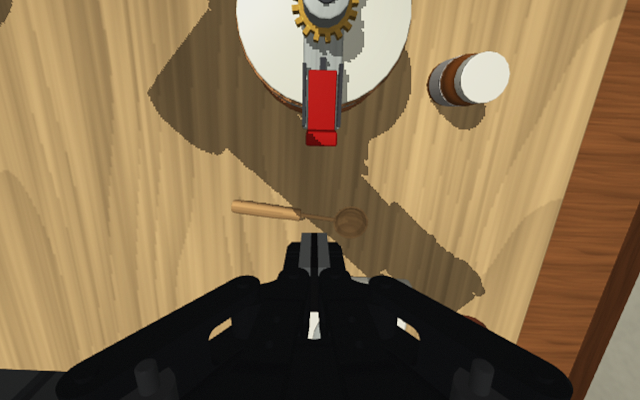

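The tab is at (322,138) and lines up with the tool axis. I'll shift 3 mm across and descend outside it.

Call:
play_rows --commands '[[[0, 3, 25, 0, -1], [0, 0, 30, 0, -1], [0, 0, 30, 0, -1], [0, 0, 25, 0, -1], [0, 0, 5, 0, -1], [0, 0, 0, 0, -1], [0, 0, 0, 0, -1]]]'

```text
clock: 15.33
tcp_pos: [0.581, -0.3366, 0.1498]
ee_rot: [179.9, 0.1, 93.0]
contact_force: [0.6, -0.8, 1.5]
gripper_width: -0.0002
```

Call:
play_rows --commands '[[[6, 0, 0, 0, -1], [6, 0, 0, 0, -1], [6, 0, 0, 0, -1], [3, 0, 0, 0, -1], [0, 0, 0, 0, -1]]]'

```text
clock: 15.75
tcp_pos: [0.5796, -0.3141, 0.149]
ee_rot: [180.0, 0.0, 93.1]
contact_force: [-0.4, 0.5, 0.1]
gripper_width: -0.0
```

Call:
play_rows --commands '[[[2, 0, 0, 0, -1], [2, 0, 0, 0, -1], [2, 0, 0, 0, -1], [2, 0, 0, 0, -1]]]'

```text
clock: 16.08
tcp_pos: [0.5788, -0.307, 0.1482]
ee_rot: [-180.0, -0.0, 93.0]
contact_force: [-1.0, -0.6, -0.5]
gripper_width: 0.0001
```

Call:
play_rows --commands '[[[1.5, 0, 0, 0, -1], [1.5, 0, 0, 0, -1], [1.5, 0, 0, 0, -1], [1.5, 0, 0, 0, -1]]]'

```text
clock: 16.42
tcp_pos: [0.5786, -0.3014, 0.1483]
ee_rot: [180.0, 0.0, 93.0]
contact_force: [0.3, -2.0, -1.5]
gripper_width: 0.0001
```

Call:
play_rows --commands '[[[1.5, 0, 0, 0, -1], [1.5, 0, 0, 0, -1], [1.5, 0, 0, 0, -1]]]'

```text
clock: 16.67
tcp_pos: [0.5784, -0.2966, 0.1483]
ee_rot: [180.0, 0.0, 93.0]
contact_force: [0.3, -1.5, -0.6]
gripper_width: 0.0
```

Call:
play_rows --commands '[[[1, 0, 0, 0, -1], [1, 0, 0, 0, -1], [1, 0, 0, 0, -1], [1, 0, 0, 0, -1]]]'

```text
clock: 17.0
tcp_pos: [0.5782, -0.2926, 0.1484]
ee_rot: [180.0, 0.0, 93.0]
contact_force: [1.1, -1.9, -1.6]
gripper_width: -0.0003
```

Call:
play_rows --commands '[[[1, 0, 0, 0, -1], [1, 0, 0, 0, -1], [1, 0, 0, 0, -1]]]'

```text
clock: 17.25
tcp_pos: [0.5781, -0.291, 0.1485]
ee_rot: [180.0, 0.2, 93.0]
contact_force: [1.9, -8.2, -3.9]
gripper_width: -0.0002
```

Call:
play_rows --commands '[[[0.5, 0, 0, 0, -1], [0, 0, 0, 0, -1], [0, 0, 0, 0, -1], [0, 0, 0, 0, -1]]]'

```text
clock: 17.58
tcp_pos: [0.5781, -0.291, 0.1485]
ee_rot: [179.9, 0.2, 93.0]
contact_force: [2.7, -8.7, -2.8]
gripper_width: -0.0003
```

Run:
```python
from h import *
np.set_printoptions(precision=4,suppress=True)
for c in("side","top","wrist"):
  f=r.grab_frame(c)
  for d in r.spot_point(c,"lock_tab")[:1]: print(c,round(d["score"],2),np.array(d["uv"]),ray_z(f,d["uv"],.153))
  if c=="wrist": save(f,"w5")
```

```text
top 0.64 [403.1 178.1] [ 0.5747 -0.2732  0.153 ]
wrist 0.9 [319.5 221.5] [ 0.5787 -0.2736  0.153 ]
```

View pics/w5.png

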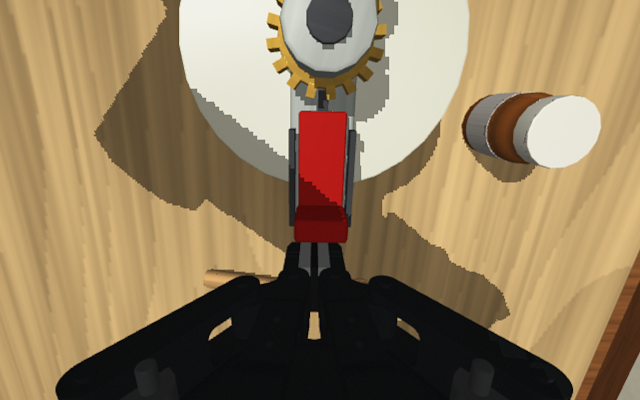

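The slide is up against its stop: the tab is 84–86 mm from the screw and the force is rising while the tool stays put. One slightly firmer press to confirm, then back off.

Call:
play_rows --commands '[[[0.7, 0, 0, 0, -1], [0.7, 0, 0, 0, -1], [0, 0, 0, 0, -1], [0, 0, 0, 0, -1]]]'

```text
clock: 18.22
tcp_pos: [0.5781, -0.291, 0.1486]
ee_rot: [179.9, 0.4, 93.0]
contact_force: [3.3, -11.5, -4.4]
gripper_width: -0.0001
```

Call:
play_rows --commands '[[[-3, 0, 0, 0, -1], [-8, 0, 0, 0, -1], [-12, 0, 0, 0, -1], [-12, 0, 0, 0, -1], [-10, 0, -20, 0, -1], [0, 0, -40, 0, -1], [0, 0, -40, 0, -1], [0, 0, 0, 0, -1]]]'

```text
clock: 18.88
tcp_pos: [0.5834, -0.3364, 0.259]
ee_rot: [179.3, 0.6, 93.0]
contact_force: [1.0, -0.6, 2.0]
gripper_width: 0.0001
```

Run:
```python
from h import *
np.set_printoptions(precision=4,suppress=True)
s=r.sense();print(s["clock"],s["tcp_pos"],s["contact_force"])
o=[]
for c in("side","top","wrist"):
  f=r.grab_frame(c)
  for n,z in dict(wrench_head=.166,wrench_handle=.166,grip_mid=.166,lock_tab=.153,tumbler=0,spice_jar=0,mug=0,spice_box=0,scoop=0,wood_spoon=0).items():
    for d in r.spot_point(c,n)[:1]: print(c,n,round(d["score"],2),np.array(d["uv"]),ray_z(f,d["uv"],z))
  if c!="side":o.append(f["frame"][50:350,100:500])
cv2.imwrite("pics/e.png",np.hstack(o)[:,:,::-1])
```

```text
18.8833 [ 0.5834 -0.3364  0.259 ] [ 1.024  -0.5876  1.9687]
side wrench_head 0.7 [343.5 238.8] [ 0.5712 -0.201   0.166 ]
side lock_tab 0.74 [353.1 266.5] [ 0.5855 -0.2778  0.153 ]
side tumbler 0.64 [381.3 186.5] [0.7439 0.2171 0.    ]
side spice_jar 0.74 [409.8 287.7] [ 0.7458 -0.2172  0.    ]
side mug 0.97 [396.6 233. ] [ 0.7513 -0.0106  0.    ]
side spice_box 0.82 [306.1 166. ] [0.4995 0.352  0.    ]
side scoop 0.9 [240.5 168.8] [0.2705 0.3478 0.    ]
side wood_spoon 0.63 [344.5 364.1] [ 0.557 -0.423  0.   ]
top wrench_head 0.69 [377.2 173.4] [ 0.5862 -0.1908  0.166 ]
top wrench_handle 0.76 [368.1 172.2] [ 0.5895 -0.1629  0.166 ]
top grip_mid 0.85 [328.  162.2] [ 0.6183 -0.0397  0.166 ]
top lock_tab 0.71 [403.5 176. ] [ 0.5813 -0.2744  0.153 ]
top tumbler 0.68 [251.4 132.3] [0.7492 0.23   0.    ]
top spice_jar 0.72 [381.5 134. ] [ 0.751 -0.231  0.   ]
top mug 0.66 [317.5 133.8] [ 0.7478 -0.004   0.    ]
top spice_box 0.7 [213.3 205.5] [0.4879 0.3553 0.    ]
top scoop 0.76 [215.4 265.5] [0.2807 0.3408 0.    ]
wrist wrench_head 0.25 [449.8  84.7] [ 0.6734 -0.2387  0.166 ]
wrist lock_tab 0.98 [319.2 126. ] [ 0.58   -0.2741  0.153 ]
wrist spice_jar 0.83 [448.7  85.8] [ 0.7446 -0.2266  0.    ]
wrist wood_spoon 0.89 [297.9 217. ] [ 0.5599 -0.4156  0.    ]
```

View pics/e.png

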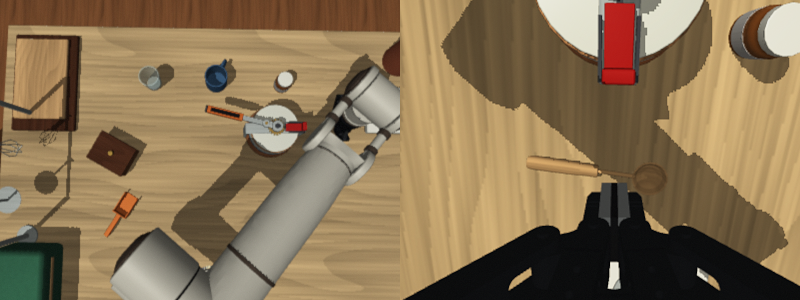

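```bash
python3 -c "
from cell import r
r.job_done()"
```

```text
the job is handed in; nothing more can be done
```

The clamp screw is tight, the red lock slide is home, and I handed the job in at about 19 s of the 61 s allowed. The hand-in gives no verdict.

- **Tightening:** I pushed the orange grip clockwise with the shut fingers. The screw ran freely at about 3 N for roughly 0.4 rad, then seated. The wrench broke over at about 15 N.
- **Break-over:** I bent the handle a little further and held it for well over 0.2 s. By tool travel and the drop to about 8 N, the bend was about 0.15 rad. One wrist-camera estimate read higher, about 0.22 rad, before a last 2 mm push; I put that down to pixel noise. Both readings are under the 0.26 rad limit, but they do disagree.
- **Release:** I backed off slowly and the handle sprang straight, in line with the head at about 77° within camera accuracy.
- **Lock slide:** I pushed it home against its stop with about 12 N at most. The tool stopped moving as the force rose. The tab moved about 15 mm and sits about 84 mm from my screw estimate, against the 86 mm expected at home. The 2 mm difference is within camera accuracy.
- **Last checks:** The robot was clear of everything. The hinge pin is an estimated 15 mm from where it began. The other kitchen things were found within about 15 mm of their first readings, which is the cameras' scatter, and none was touched.

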